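# Turn and load a cutting die

## Task

Load the square cutting die into the die cutter's in-feed bed. Push it against the rubber-sleeved corner post and, with the die leaning on that post, swing it a quarter turn so that the yellow edge goes from the robot's side to the side of the blue stop; press it firmly square against the metal fence, then slide it along the fence and press it firmly against the blue stop. Each press is held for a moment with about 15 N on the gripper, never over 25 N, so push slowly and do not knock the die into post, fence or stop; leave the die lying fully home, flush with fence and stop, and leave the sewing things around it alone.

Things in the scene. Friction and masses are not known exactly. Their poses are not given: they have to be found in the camera images.
- bed: Light grey flat in-feed bed, fixed, its top 8 mm above the table. Origin: on the table under the corner where the fence face begins at the post. Bed x points across the fence, away from the robot; bed y along the fence from post to blue stop; z up. It spans x -185 to +50, y -230 to +170 mm. Beyond y +190 mm stands the white press housing, 115 mm high, x -210 to +90 mm.
- post: Corner post, fixed: upright cylinder 16 mm in diameter in a black grippy rubber sleeve, with a brass cap, 45 mm tall. Origin: centre of its foot, at bed x +8, y 0, z 8 mm, so its side is tangent to the plane of the fence face. A die pushed straight at it can wedge between finger and post; carrying the finger on an arc about the post, in one or several strokes, keeps it turning at a few newtons.
- fence: Aluminium fence bar, fixed, 22 mm tall on the bed, 14 mm thick, with the post at its start (forces on the fence count the post too). Its face towards the robot is the plane bed x = 0 and runs from bed y +9 to +165 mm. Origin: middle of the face's lower edge, at bed x 0, y +87, z 8 mm.
- stop: Blue stop bar across the end of the bed, fixed, 22 mm tall on the bed. Its face towards the post is the plane bed y = +150 mm, from bed x -130 to 0 mm. Origin: middle of the face's lower edge, at bed x -65, y +150, z 8 mm.
- die: Cutting die: square plywood board 100 x 100 mm, solid to 24 mm above its underside (soft foam above to 28 mm), about 0.5 kg, too wide to grasp; push it with closed fingers, 2 to 6 N slide it. Origin: centre of its underside. +y side: the yellow edge. Starts on the bed at bed x -34 to -18, y -135 to -95 mm, yaw to the bed 90 +- 12 degrees. Loaded: yaw 0 to the bed, centre at bed x -50, y +100 mm.
- die_lead (a point): Middle of the lower rim of the die's yellow side, at die x 0, y +50, z 0 mm. At the start this side looks towards the robot. Pushed along bed +y on its -x side, on the half nearer the yellow edge, the die meets the post near the far end of its +x side and turns clockwise seen from above; then the +x side lies along the fence and the -x side looks to the robot.
- home (a point): Where die_lead must come to lie: on the bed's top at bed x -50, y +150 mm.
- spool: White thread spool with orange thread, 38 mm across, 48 mm tall, standing on the table. Origin: centre of its underside. Leave alone.
- pincushion: Round red pincushion with pins, 64 mm across, about 54 mm tall. Origin: centre of its underside. Leave alone.
- tin: Round tin with green lid, 60 mm across, 23 mm tall. Origin: centre of its underside. Leave alone.
Not all that is in view belongs to the job. There is more than one size of the die; the job needs the smallest.

How it is judged (in metres and radians):
On the way, in this order (a step that is already met when the one before it is completed fails the run):
1. half-way through the turn the die bears on the corner post (angle between the x axis of die and the x axis of bed, either way round between 0.45 and 1.15 rad and contact force between die and post above 0.3 N), for 0.1 s.
2. turned a quarter, the die is pressed square against the fence (and post) with at least 5 N (angle between the x axis of die and the x axis of bed, either way round below 0.05 rad and y of die_lead in the frame of bed above 0.03 m and contact force between die and fence above 5 N), for 0.3 s.
3. the die is pressed against the blue stop with at least 5 N, yellow edge first (horizontal distance between die_lead and home below 0.008 m and contact force between die and stop above 5 N), for 0.3 s.
At the end, for the whole second after the job is handed in: The die lies flat and still on the bed, yellow edge at the stop: the middle of the yellow edge within 4 mm of its home point and the die parallel to the fence within 0.04 rad (horizontal distance between die_lead and home below 0.004 m and angle between the x axis of die and the x axis of bed, either way round below 0.04 rad and angle between die's own z axis and vertical below 0.05 rad and linear speed of die below 0.01 m/s); the robot touches nothing.
It fails at once if the die is forced against fence and post together with more than 25 N (contact force between die and fence above 25 N).
It fails at once if the die is forced against the stop with more than 25 N (contact force between die and stop above 25 N).
It fails at once if a sewing thing is moved (distance of any of spool, pincushion, tin from where it was at the start of the episode above 0.02 m).
It also fails if it takes over 72 s, if anything falls off the work surface, if the arm or the gripper's body presses on something with over 40 N, if the wrist force passes 120 N, or if a joint passes its speed limit or range.

## Robot

A 7-joint arm with a two-finger parallel gripper is mounted at the origin on the work surface. World frame = base frame: x ahead of the robot, y to its left, z up, the work surface at z = 0. Lengths are in m, angles in degrees, forces in N, time in s.
With the tool pointing down it reaches from about 0.425 to 0.875 m from the base axis. Payload 4.7 kg.
Tool frame: the origin (TCP) lies at the very end of the fingers, on their centre line; the grasp point (between the pads) lies 19 mm behind it (r.pinch_z is the distance from the TCP to the grasp point, in m); z points along the fingers, y is the line along which they close (so a half turn about z gives the same grasp; the last joint's range is limited). The gripper opens to 87 mm and grips with 3 to 60 N. Pads are 19 mm wide; open, the fingers measure 117 mm over their backs; the gripper's body (75 mm by 190 mm) begins 51 mm behind the grasp point.
Start: joints at [76.209, 18.392, -4.016, 83.108, 1.295, 78.541, -3.26], TCP at [0.164, -0.629, 0.223] pointing down, gripper open.
Joint ranges: [-163.93, 163.93], [-17.29, 119.83], [-79.2, 71.16], [3.27, 140.29], [-89.18, 269.18], [5.43, 117.66], [-154.24, 154.24]. Speed limits (degrees/s): [147.25, 147.25, 180, 180, 180, 180, 180].

## Interface

Orientations are given as [roll, pitch, yaw] about the fixed x, y, z axes, in that order (R = Rz(yaw) Ry(pitch) Rx(roll)).
In Python, from workcell import r, cams, job, nets gives the robot as it stands.
- The arm moves only by the tool drive_tool, never from a script. Its argument "plan" is one flat list of numbers, 7 for each row, row after row: the turn, a rotation vector about the tool's x, y, z in rad, then the shift along the tool's x, y, z in cm, then the finger opening in cm, from 0 to 8.7. A call has 1 to 20 rows; each row is the pose to reach, as a shift and turn from the pose commanded when the call began, along the tool's axes at that moment; what a row does not reach only later rows make up. A row lasts 1/10 s, in which the tool goes at most 50 mm and 8.59 degrees, less where a joint would pass 70% of its speed; a pose out of reach is approached as far as the arm can. A call with a gripper value outside its range is refused whole. The fingers move at their own pace and stop on an object; the grip force is fixed at half the most. Time passes only in rows, so rows that repeat a pose let the fingers close. It gives the time, the measured TCP pose, the force, the opening and the grip force at its end, in the units of the state.
- r.sense(): the state, without advancing time (a new reading comes with each control period).
- cams.read_camera(name): name is "side" or "top" or "wrist"; returns the picture (384x512x3 uint8, red, green, blue); there is no depth.
- cams.calibration(name): a dict with "fx", "fy", "cx", "cy" (pixels), "R" (3x3) and "t" (3): a world point X has camera coordinates R X + t; the wrist camera has in their place "T_tool_cam" (4x4, takes a point from camera to tool coordinates, whose origin is the TCP and whose axes are the flange's). Camera axes: x right, y down, z forward; pixel columns grow to the right and rows downward; lengths in m; the calibration is good to about 2 mm. The wrist camera is an equidistant fisheye: a pixel r from the principal point sees the ray r / f radians off the axis. A picture is of the moment at which its call begins: read the wrist's pose just before it. calibration takes no time and is no camera call.
- job.finish_job(): hands the job in; it is judged then, once.
Trained networks look in the newest picture that a camera, given by its name, has taken for a name from the list of things; names that differ only in an ending like _2 or _b are one class to them, and where a whole thing is asked for, a point or a joint stands for the part that bears it (a point fixed in the world has none). Each returns a list of dicts, best first, with "confidence" (0 to 1); they miss things now and then, are a little off and sometimes report something else, mostly with a low value. They report only what shows in the picture. A call takes as long as a camera call. They do not tell look-alikes from the thing itself.
- nets.search_frame(camera, label): "at" ([row, column] in pixels, amid what is visible of it).
- nets.silhouettes(camera, label): "region" (384x512 bool, what is visible of it) and "at" ([row, column] in pixels, amid what is visible of it).
The state is a dict: "t": time; "q": joint angles; "qvel": joint speeds; "joint_torque": joint torques, N m; "tcp_pos": TCP position; "ee_rot": TCP orientation; "ft_force": force on the tool from outside, world axes, zero at the start; "wrist_torque": the same for the moment, N m; "width": finger opening in m; "grip_force": force on a finger pad.
Only numpy, scipy, OpenCV 4.12 (cv2) and the standard library are available. Lean on these libraries where they do the work, as an engineer would, in place of code of your own. Each camera call takes 0.05 s, during which the arm holds its last target. There are 200 camera calls.

## Working session

There is one attempt and no reset: what is moved stays moved. The work goes in short steps, Python scripts to look and compute and a tool call to move; the robot and the scene stay as the last step left them, time stands still between calls to the robot, and variables do not carry over. Pictures are saved under pics/ and viewed, at most 10 in all, crops included, and the job is handed in when it is done.

Besides the shell and the picture viewer there is one more tool, called after ">>>" as name(argument=value, ...) on one line, values as JSON. drive_tool: Moves the arm, as the interface text tells. Its arguments: {"type":"object","properties":{"plan":{"type":"array","items":{"type":"number"}}},"required":["plan"]}

```bash
mkdir -p pics; ls; python3 - <<'E'
from workcell import r,cams,nets
import cv2,numpy as np
s=r.sense();print(s['t'],s['tcp_pos'],s['ee_rot'],s['ft_force'],s['width'])
ims=[]
for c in ['top','side']:
    im=cams.read_camera(c);cv2.imwrite(f'pics/{c}0.png',im[...,::-1])
    k=cams.calibration(c);print(c,k)
    for l in ['die','post','fence','stop','bed','spool','pincushion','tin']:
        print(c,l,[(np.round(d['at']).tolist(),round(d['confidence'],2)) for d in nets.search_frame(c,l)])
E
```

```text
pics
0.0 [ 0.16363516 -0.62848289  0.22142275] [-1.79888210e+02  5.19944626e-03  1.45971532e+01] [ 0.88758285 -0.1244099   0.18612593] 0.08698889679376093
top {'fx': 494.04419832224954, 'fy': 494.04419832224954, 'cx': 266.707745829593, 'cy': 195.44510706015117, 'R': array([[ 0.00851703, -0.99995734, -0.00357603],
       [-0.99375127, -0.00806605, -0.11132542],
       [ 0.11129183,  0.00450184, -0.99377757]]), 't': array([-9.17386414e-04,  5.41537793e-01,  1.46971561e+00])}
top die [([170.0, 305.0], 0.64), ([281.0, 334.0], 0.63), ([275.0, 159.0], 0.6)]
top post []
top fence [([161.0, 250.0], 0.86)]
top stop [([186.0, 216.0], 0.79)]
top bed [([187.0, 237.0], 0.56)]
top spool [([177.0, 368.0], 0.61)]
top pincushion [([138.0, 299.0], 0.63)]
top tin [([137.0, 249.0], 0.76), ([186.0, 220.0], 0.26), ([161.0, 249.0], 0.17)]
side {'fx': 379.76891037417715, 'fy': 379.76891037417715, 'cx': 254.70530435091155, 'cy': 193.94926556560404, 'R': array([[ 0.9837922 , -0.17801805,  0.02150524],
       [-0.09115853, -0.59980624, -0.79493559],
       [ 0.15441187,  0.78009105, -0.60631257]]), 't': array([-0.52853444,  0.09626704,  0.88208126])}
side die [([147.0, 157.0], 0.93), ([285.0, 152.0], 0.66), ([234.0, 297.0], 0.56)]
side post [([203.0, 297.0], 0.54)]
side fence [([190.0, 291.0], 0.93)]
side stop [([172.0, 259.0], 0.97)]
side bed [([301.0, 317.0], 0.17)]
side spool [([300.0, 318.0], 0.57)]
side pincushion [([222.0, 338.0], 0.56)]
side tin [([186.0, 322.0], 0.55)]
```

```bash
python3 - <<'E'
import cv2
a=cv2.imread('pics/top0.png')[90:330,120:440];cv2.imwrite('pics/top0c.png',cv2.resize(a,None,fx=2.5,fy=2.5,interpolation=cv2.INTER_CUBIC))
a=cv2.imread('pics/side0.png')[110:350,100:420];cv2.imwrite('pics/side0c.png',cv2.resize(a,None,fx=2.5,fy=2.5,interpolation=cv2.INTER_CUBIC))
E
```

```text
(no output)
```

View pics/top0c.png

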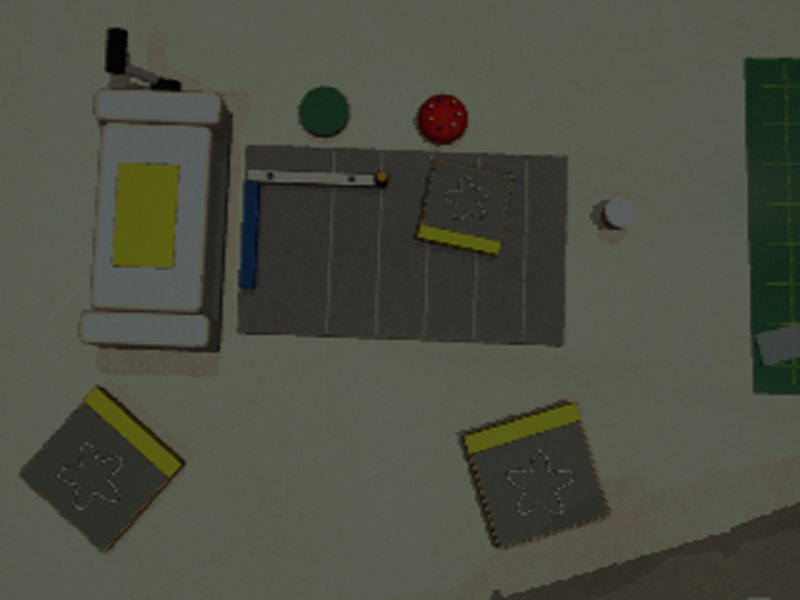

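View pics/side0c.png

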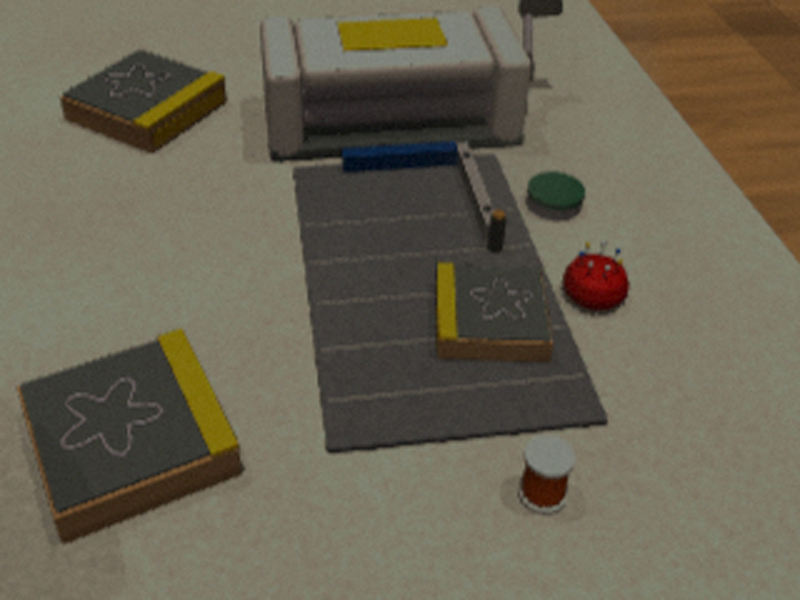

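The candidates for the die, in full-image top-view pixels [row, col], are the board on the bed at [172,306], a larger one at [281,334] and a larger one at [275,159]. The one on the bed fits: it is the smallest, and its yellow edge faces the robot. I'll fit the bed and die poses from corner pixels in the crop and confirm the die with the measured side length.

```bash
cat > h.py <<'E'
import numpy as np,cv2
from scipy.optimize import least_squares
from workcell import r,cams,nets
K=cams.calibration('top')
def proj(X,K=K):
    c=np.atleast_2d(X)@K['R'].T+K['t']
    return np.c_[K['fx']*c[:,0]/c[:,2]+K['cx'],K['fy']*c[:,1]/c[:,2]+K['cy']]
def rot(a): return np.array([[np.cos(a),-np.sin(a)],[np.sin(a),np.cos(a)]])
def place(p,L):   # p=(x,y,yaw), L: local x,y,z metres
    L=np.atleast_2d(L).astype(float); return np.c_[L[:,:2]@rot(p[2]).T+p[:2],L[:,2]]
def fit(L,px,p0,K=K): 
    f=lambda p:(proj(place(p,L),K)-px).ravel()
    s=least_squares(f,p0,loss='soft_l1'); return s.x,f(s.x).reshape(-1,2)
def backproj(px,z,K=K):
    px=np.atleast_2d(px);d=np.c_[(px[:,0]-K['cx'])/K['fx'],(px[:,1]-K['cy'])/K['fy'],np.ones(len(px))]@K['R']
    o=-K['R'].T@K['t'];return (o+d*((z-o[2])/d[:,2])[:,None])[:,:2]
E
python3 - <<'E'
from h import *
full=lambda u:np.array(u)/2.5+[119.7,89.7]
B=np.array([[50,170,8],[50,-230,8],[-185,-230,8],[-185,170,8],[8,0,53],[-130,157,30],[0,87,30]])/1e3
px=full([[246,146],[567,155],[564,347],[238,333],[382,177],[247,287],[316,186]])
bed,e=fit(B,px,[.6,-.1,0]);print('bed',bed[:2],np.degrees(bed[2]));print(e.round(2))
D=np.array([[50,50,26],[50,-50,32],[-50,-50,32],[-50,50,26]])/1e3
D[:,2]=.034
dp=full([[418,237],[431,160],[515,175],[498,255]])
die,e=fit(D,dp,[*bed[:2],bed[2]+np.pi/2]);print('die',die);print(e.round(2))
w=backproj(dp,.034);print('sides',np.linalg.norm(w-np.roll(w,1,0),axis=1))
print('die in bed mm',rot(-bed[2])@(die[:2]-bed[:2])*1e3,np.degrees(die[2]-bed[2]))
for n,u,z in [('spool',[619,213],.048),('pinc',[443,119],.04),('tin',[324,111],.023)]:
    print(n,rot(-bed[2])@(backproj(full(u),z)[0]-bed[:2])*1e3)
np.save('bed.npy',bed)
cam=cv2.imread('pics/top0.png')[140:210,270:340];cv2.imwrite('pics/die_crop.png',cv2.resize(cv2.convertScaleAbs(cam,alpha=1.8),None,fx=8,fy=8,interpolation=cv2.INTER_CUBIC))
E
```

```text
bed [ 0.63716971 -0.01290517] -1.6235794819866587
[[ 0.26 -0.23]
 [ 0.3   0.73]
 [ 0.05 -0.47]
 [-0.2   0.34]
 [ 0.02 -0.03]
 [ 0.58  0.36]
 [-2.15 -0.7 ]]
die [ 0.61278926 -0.11519485  1.37981851]
[[-0.27  0.6 ]
 [ 0.87 -0.39]
 [-0.57 -0.02]
 [ 0.11 -0.13]]
sides [0.09931964 0.0963582  0.10410498 0.10075253]
die in bed mm [ -21.47248025 -102.93938888] 80.68135646786175
spool [ -24.796194   -286.82247056]
pinc [ 84.86842205 -71.91266958]
tin [93.64804709 74.69718057]
```

View pics/die_crop.png

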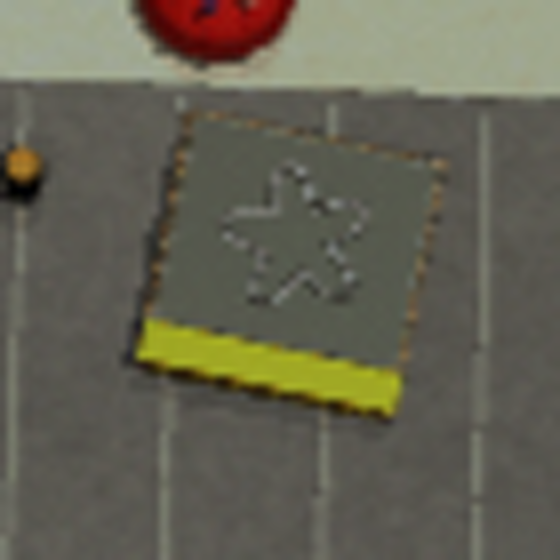

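The crop confirms it. The board on the bed measures about 100 mm a side, with corners near crop pixels (192,112), (445,162), (395,415), (138,355), and its yellow edge faces the robot. It lies at bed (-21, -103), yaw about 81°. Now I'll work out the approach.

```bash
cat >> h.py <<'E'
def rel(bx,by,z,yawbed,bed=None):
    """bed mm, mm, yaw deg rel bed -> shift cm in tool axes, turn about tool z rad"""
    bed=np.load('bed.npy'); s=r.sense(); ps=np.radians(s['ee_rot'][2])
    w=bed[:2]+rot(bed[2])@np.array([bx,by])/1e3; d=w-s['tcp_pos'][:2]
    dy=np.degrees(bed[2])+yawbed-s['ee_rot'][2]
    c,n=np.cos(ps),np.sin(ps)
    return np.round([-np.radians(dy),(c*d[0]+n*d[1])*100,(n*d[0]-c*d[1])*100,(s['tcp_pos'][2]-z/1e3)*100],2)
def tcpbed():
    bed=np.load('bed.npy'); s=r.sense()
    return (rot(-bed[2])@(s['tcp_pos'][:2]-bed[:2])*1e3).round(1),round(s['tcp_pos'][2]*1e3,1),round(s['ee_rot'][2]-np.degrees(bed[2]),1),(rot(-bed[2])@s['ft_force'][:2]).round(2)
E
python3 - <<'E'
from h import *
d=np.array([-21.5,-103]);a=np.radians(80.7)
p=d+rot(a)@[-72,5];print(p)
print(rel(*p,120,80.7),rel(*p,17,80.7),tcpbed())
E
```

```text
[ -38.0697537  -173.24559248]
[ -1.13  52.84 -32.12  10.26] [ -1.13  52.84 -32.12  20.56] (array([-455.7, -629.3]), np.float64(222.6), np.float64(16.2), array([ 0.7 , -0.97]))
```

>>> drive_tool(plan=[0,0,-1.13,52.8,-32.1,10.2,0,0,0,-1.13,52.8,-32.1,10.2,0,0,0,-1.13,52.8,-32.1,10.2,0,0,0,-1.13,52.8,-32.1,10.2,0,0,0,-1.13,52.8,-32.1,10.2,0,0,0,-1.13,52.8,-32.1,10.2,0,0,0,-1.13,52.8,-32.1,10.2,0,0,0,-1.13,52.8,-32.1,10.2,0,0,0,-1.13,52.8,-32.1,10.2,0,0,0,-1.13,52.8,-32.1,10.2,0,0,0,-1.13,52.8,-32.1,10.2,0,0,0,-1.13,52.8,-32.1,10.2,0,0,0,-1.13,52.8,-32.1,10.2,0,0,0,-1.13,52.8,-32.1,10.2,0,0,0,-1.13,52.8,-32.1,10.2,0,0,0,-1.13,52.8,-32.1,10.2,0])

```text
t: 2.5
tcp_pos: [0.593, -0.1874, 0.1206]
ee_rot: [-180.0, 0.1, 79.2]
ft_force: [0.4, 0.5, -0.1]
width: 0.0003
grip_force: 0.0
```

```bash
cat >> h.py <<'E'
from scipy.spatial.transform import Rotation as Ro
def wproj(X,s):
    k=cams.calibration('wrist');T=k['T_tool_cam'];Rt=Ro.from_euler('xyz',s['ee_rot'],degrees=True).as_matrix()
    Rc=Rt@T[:3,:3];tc=Rt@T[:3,3]+s['tcp_pos']
    c=(np.atleast_2d(X)-tc)@Rc; n=np.linalg.norm(c[:,:2],axis=1);th=np.arctan2(n,c[:,2])
    return np.c_[k['fx']*th*c[:,0]/n+k['cx'],k['fy']*th*c[:,1]/n+k['cy']]
def overlay(im,P):
    im=np.ascontiguousarray(im[...,::-1]);
    for p in P: cv2.circle(im,tuple(int(round(v)) for v in p),3,(255,0,255),1)
    return im
E
python3 - <<'E'
from h import *
s=r.sense();im=cams.read_camera('wrist');bed=np.load('bed.npy')
die=[.6128,-.1152,1.3798]
D=np.array([[50,50,32],[50,-50,32],[-50,-50,32],[-50,50,32]])/1e3
B=np.array([[8,0,53],[0,165,30],[0,150,30],[-130,150,30],[50,-230,8],[-185,-230,8]])/1e3
P=np.r_[wproj(place(die,D),s),wproj(place(bed,B),s)];print(P.round())
cv2.imwrite('pics/w1.png',cv2.resize(cv2.convertScaleAbs(overlay(im,P),alpha=1.5),None,fx=1.56,fy=1.56))
E
```

```text
[[ 205.   55.]
 [ 325.   56.]
 [ 322.  172.]
 [ 207.  171.]
 [ 282.  -16.]
 [ 242. -132.]
 [ 244. -124.]
 [ 118.  -92.]
 [ 351.  228.]
 [ 136.  257.]]
```

View pics/w1.png

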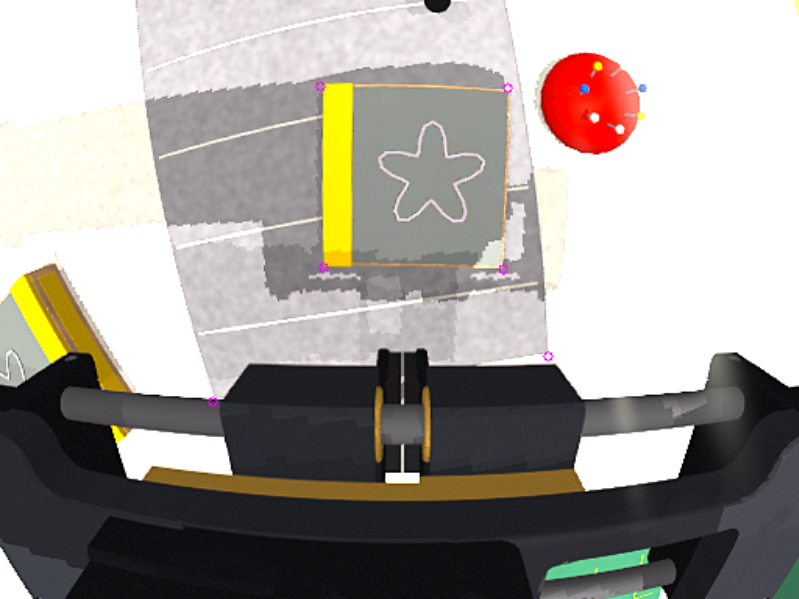

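The overlay matches the wrist view to about 2 px: die corners near (321,86), (508,88), (503,268), (323,268) in the enlarged picture, post at (437,3). Next I lower the tool and push the die towards the post.

>>> drive_tool(plan=[0,0,0,0,0,5,0,0,0,0,0,0,9,0,0,0,0,0,0,10.3,0,0,0,0,0,0,10.3,0,0,0,0,0.6,-0.1,10.3,0,0,0,0,1,-0.15,10.3,0,0,0,0,1.3,-0.2,10.3,0,0,0,0,1.6,-0.25,10.3,0,0,0,0,1.9,-0.3,10.3,0,0,0,0,2.2,-0.35,10.3,0,0,0,0,2.5,-0.4,10.3,0,0,0,0,2.8,-0.45,10.3,0,0,0,0,3.1,-0.5,10.3,0,0,0,0,3.4,-0.55,10.3,0,0,0,0,3.7,-0.6,10.3,0,0,0,0,4,-0.65,10.3,0])

```text
t: 4.15
tcp_pos: [0.5947, -0.1445, 0.0174]
ee_rot: [-180.0, 0.0, 79.3]
ft_force: [-1.3, -4.5, 2.5]
width: 0.0005
grip_force: 2.1
```

```bash
cat >> h.py <<'E'
def seedie(g=None):
    """find die (bed mm, yaw deg) in the top view from its silhouette nearest the bed"""
    bed=np.load('bed.npy'); im=cams.read_camera('top'); c=np.array([-30,0.])
    best=None
    for d in nets.silhouettes('top','die'):
        m=d['region'].astype(np.uint8); rc=cv2.minAreaRect(cv2.findContours(m,0,2)[0][0]) if m.any() else None
        w=backproj([[d['at'][1],d['at'][0]]],.034)[0]; b=rot(-bed[2])@(w-bed[:2])*1e3
        print('cand',b.round(),round(d['confidence'],2),m.sum())
    return im
E
python3 - <<'E'
from h import *
print(tcpbed()); seedie(); s=r.sense(); im=cams.read_camera('wrist'); print([ (np.round(d['at']),round(d['confidence'],2)) for d in nets.search_frame('wrist','die')])
cv2.imwrite('pics/w2.png',cv2.resize(im[...,::-1],None,fx=1.2,fy=1.2))
E
```

```text
(array([ -38.7, -132.7]), np.float64(17.4), np.float64(81.0), array([-1.16, -4.56]))
cand [-334. -138.] 0.83 365
cand [-17. -59.] 0.75 866
cand [-350.  314.] 0.69 2359
[(array([135., 276.]), 0.88), (array([370.,   1.]), 0.52)]
```

View pics/w2.png

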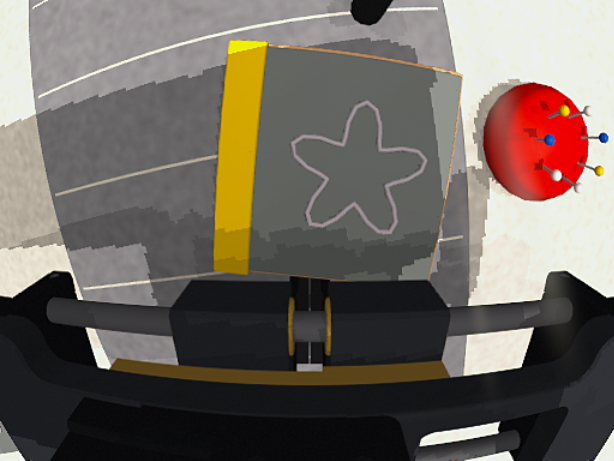

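```bash
cat >> h.py <<'E'
from scipy.optimize import minimize
def diew(guess):
    """die (bed mm, mm, yaw deg) by fitting its projected hull to the wrist silhouette; guess likewise"""
    bed=np.load('bed.npy'); s=r.sense(); cams.read_camera('wrist')
    ds=[d for d in nets.silhouettes('wrist','die')]
    C=np.array([[x,y,z] for z in (8,36) for x,y in [(50,50),(50,0),(50,-50),(0,-50),(-50,-50),(-50,0),(-50,50),(0,50)]])/1e3
    def hull(p):
        w=[*(bed[:2]+rot(bed[2])@np.array(p[:2])/1e3),bed[2]+np.radians(p[2])]
        h=cv2.convexHull(wproj(place(w,C),s).astype(np.float32))
        m=np.zeros((384,512),np.uint8);cv2.fillConvexPoly(m,np.round(h*16).astype(np.int32),255,cv2.LINE_AA,4);return m/255.
    h0=hull(guess); M=max((d['region'] for d in ds),key=lambda m:(m*h0).sum()).astype(float); M=cv2.GaussianBlur(M,(0,0),1.5)
    f=lambda p:(np.abs(cv2.GaussianBlur(hull(p),(0,0),1.5)-M)[:228]**2).sum()
    b=min((minimize(f,np.array(guess,float)+[0,0,k],method='Nelder-Mead',options=dict(initial_simplex=np.array(guess)+[0,0,k]+np.array([[0,0,0],[12,0,0],[0,12,0],[0,0,10]]))) for k in(-8,0,8)),key=lambda b:b.fun)
    p=b.x; v=rot(-np.radians(p[2]))@(np.array([8,0])-p[:2])
    print('die',p.round(1),'cost',round(b.fun),'of',M[:228].sum().round(),'post in die',v.round(1)); return p
E
python3 - <<'E'
from h import *
diew([-20,-73,75])
E
```

```text
die [-18.2 -73.   74.7] cost 470 of 35506.0 post in die [77.4 -6. ]
```

>>> drive_tool(plan=[0,0,0,-0.9,0,0,0,0,0,0,-0.9,2,0,0,0,0,0,-0.9,3.4,0,0,0,0,0,-0.6,3.4,0,0,0,0,0,-0.2,3.3,0,0,0,0,0,0.1,3.25,0,0,0,0,0,0.4,3.2,0,0,0,0,0,0.7,3.15,0,0,0,0,0,1,3.1,0,0,0,0,0,1.2,3.1,0,0,0,0,0,1.4,3.05,0,0,0,0,0,1.6,3,0,0,0,0,0,1.6,3,0,0])

```text
t: 5.75
tcp_pos: [0.6273, -0.134, 0.0176]
ee_rot: [-180.0, -0.0, 79.4]
ft_force: [0.8, -1.7, -0.3]
width: 0.0003
grip_force: 0.5
```

```bash
python3 - <<'E'
from h import *
print(tcpbed());diew([-15,-60,85])
E
```

```text
(array([  -6.4, -121.3]), np.float64(17.6), np.float64(81.0), array([ 0.82, -1.64]))
die [-21.8 -56.1  80. ] cost 187 of 35049.0 post in die [ 60.4 -19.6]
```

>>> drive_tool(plan=[0,0,0,-1,0,0,0,0,0,0,-1.2,-3,0,0,0,0,0,-1,-6.3,0,0,0,0,0,-0.5,-6.3,0,0,0,0,0,-0.3,-6.3,0,0,0,0,0,-0.3,-6.3,0,0])

```text
t: 6.45
tcp_pos: [0.5661, -0.1258, 0.0181]
ee_rot: [179.9, -0.0, 79.4]
ft_force: [0.2, -0.6, 0.0]
width: 0.0005
grip_force: 0.0
```

```bash
cat >> h.py <<'E'
def arc(fy,py,th,off=0,fx=-59.5):
    """finger rows for die turning about post; post at die (58,py), finger at die (fx-off,fy)"""
    for t in th:
        b=np.array([8,0])+rot(np.radians(t))@np.array([fx-off-58,fy-py]); o=rel(*b,17,t)
        print([0,0,float(o[0]),float(o[1]),float(o[2]),0,0],end=', ')
    print()
E
python3 - <<'E'
from h import *
print(tcpbed());p=diew([-21.8,-56,80])
arc(36,-20,np.arange(80,43,-2))
E
```

```text
(array([ -67.8, -114.8]), np.float64(18.1), np.float64(81.0), array([ 0.21, -0.64]))
die [-22.  -56.3  79.8] cost 836 of 34073.0 post in die [ 60.7 -19.5]
[0, 0, 0.02, 0.91, -0.11, 0, 0], [0, 0, 0.05, 1.12, -0.51, 0, 0], [0, 0, 0.09, 1.35, -0.91, 0, 0], [0, 0, 0.12, 1.58, -1.29, 0, 0], [0, 0, 0.16, 1.83, -1.67, 0, 0], [0, 0, 0.19, 2.1, -2.04, 0, 0], [0, 0, 0.23, 2.37, -2.4, 0, 0], [0, 0, 0.26, 2.66, -2.76, 0, 0], [0, 0, 0.3, 2.96, -3.1, 0, 0], [0, 0, 0.33, 3.28, -3.43, 0, 0], [0, 0, 0.37, 3.6, -3.74, 0, 0], [0, 0, 0.4, 3.93, -4.05, 0, 0], [0, 0, 0.44, 4.28, -4.35, 0, 0], [0, 0, 0.47, 4.63, -4.63, 0, 0], [0, 0, 0.51, 5.0, -4.9, 0, 0], [0, 0, 0.54, 5.37, -5.16, 0, 0], [0, 0, 0.58, 5.76, -5.4, 0, 0], [0, 0, 0.61, 6.15, -5.63, 0, 0], [0, 0, 0.65, 6.55, -5.85, 0, 0],
```

>>> drive_tool(plan=[0,0,0,0.4,0,0,0,0,0,0,0.7,-0.05,0,0,0,0,0.02,0.9,-0.1,0,0,0,0,0.05,1.1,-0.5,0,0,0,0,0.09,1.35,-0.9,0,0,0,0,0.12,1.6,-1.3,0,0,0,0,0.16,1.85,-1.65,0,0,0,0,0.19,2.1,-2.05,0,0,0,0,0.23,2.35,-2.4,0,0,0,0,0.26,2.65,-2.75,0,0,0,0,0.3,2.95,-3.1,0,0])

```text
t: 7.65
tcp_pos: [0.54, -0.0913, 0.0176]
ee_rot: [180.0, 0.0, 62.0]
ft_force: [0.0, -1.8, 0.1]
width: 0.0004
grip_force: 0.8
```

```bash
python3 - <<'E'
from h import *
print(tcpbed());p=diew([-30,-45,67])
arc(36,-20,np.arange(64,23,-2))
E
```

```text
(array([-94.9, -81.1]), np.float64(17.6), np.float64(63.6), array([ 0.1 , -1.79]))
die [-26.9 -46.7  62.9] cost 609 of 31868.0 post in die [57.5 -9.8]
[0, 0, -0.0, 0.02, 0.16, 0, 0], [0, 0, 0.03, 0.22, -0.25, 0, 0], [0, 0, 0.07, 0.44, -0.65, 0, 0], [0, 0, 0.1, 0.66, -1.04, 0, 0], [0, 0, 0.14, 0.91, -1.42, 0, 0], [0, 0, 0.17, 1.16, -1.8, 0, 0], [0, 0, 0.21, 1.43, -2.16, 0, 0], [0, 0, 0.24, 1.71, -2.52, 0, 0], [0, 0, 0.28, 2.01, -2.87, 0, 0], [0, 0, 0.31, 2.31, -3.2, 0, 0], [0, 0, 0.35, 2.63, -3.53, 0, 0], [0, 0, 0.38, 2.96, -3.84, 0, 0], [0, 0, 0.41, 3.3, -4.15, 0, 0], [0, 0, 0.45, 3.64, -4.44, 0, 0], [0, 0, 0.48, 4.0, -4.71, 0, 0], [0, 0, 0.52, 4.37, -4.98, 0, 0], [0, 0, 0.55, 4.75, -5.23, 0, 0], [0, 0, 0.59, 5.14, -5.47, 0, 0], [0, 0, 0.62, 5.53, -5.7, 0, 0], [0, 0, 0.66, 5.93, -5.91, 0, 0], [0, 0, 0.69, 6.34, -6.11, 0, 0],
```

```bash
python3 - <<'E'
from h import *
arc(24,-9.8,[63],8)
arc(24,-9.8,np.arange(63,38,-2))
E
```

```text
[0, 0, 0.01, -0.71, 2.17, 0, 0], 
[0, 0, 0.01, 0.09, 2.18, 0, 0], [0, 0, 0.05, 0.22, 1.77, 0, 0], [0, 0, 0.08, 0.36, 1.37, 0, 0], [0, 0, 0.12, 0.52, 0.97, 0, 0], [0, 0, 0.15, 0.69, 0.58, 0, 0], [0, 0, 0.19, 0.88, 0.2, 0, 0], [0, 0, 0.22, 1.08, -0.18, 0, 0], [0, 0, 0.26, 1.29, -0.55, 0, 0], [0, 0, 0.29, 1.52, -0.91, 0, 0], [0, 0, 0.33, 1.75, -1.27, 0, 0], [0, 0, 0.36, 2.0, -1.61, 0, 0], [0, 0, 0.4, 2.27, -1.95, 0, 0], [0, 0, 0.43, 2.54, -2.28, 0, 0],
```

>>> drive_tool(plan=[0,0,0,-0.6,0.1,0,0,0,0,0.01,-0.7,2.15,0,0,0,0,0.01,-0.3,2.15,0,0,0,0,0.01,0,2.15,0,0,0,0,0.03,0.2,2,0,0,0,0,0.05,0.3,1.75,0,0,0,0,0.08,0.42,1.35,0,0,0,0,0.12,0.58,0.95,0,0,0,0,0.15,0.75,0.6,0,0,0,0,0.19,0.93,0.2,0,0,0,0,0.22,1.13,-0.2,0,0])

```text
t: 8.85
tcp_pos: [0.5425, -0.0799, 0.0173]
ee_rot: [-180.0, 0.0, 49.4]
ft_force: [0.1, -1.9, -0.3]
width: 0.0003
grip_force: 0.9
```

```bash
cat >> h.py <<'E'
def fin(p):
    b=tcpbed()[0]; print('finger in die',(rot(-np.radians(p[2]))@(b-p[:2])).round(1))
E
python3 - <<'E'
from h import *
print(tcpbed());p=diew([-30,-35,52]);fin(p)
E
```

```text
(array([-92.8, -69.7]), np.float64(17.3), np.float64(51.1), array([ 0.19, -1.91]))
die [-35.5 -37.7  49.4] cost 495 of 34465.0 post in die [56.9 -8.6]
finger in die [-61.3  23.4]
```

```bash
python3 - <<'E'
from h import *
arc(24,-8.6,np.arange(49,22,-2))
E
```

```text
[0, 0, 0.04, 0.1, -0.15, 0, 0], [0, 0, 0.07, 0.24, -0.55, 0, 0], [0, 0, 0.11, 0.39, -0.95, 0, 0], [0, 0, 0.14, 0.56, -1.34, 0, 0], [0, 0, 0.18, 0.73, -1.73, 0, 0], [0, 0, 0.21, 0.93, -2.11, 0, 0], [0, 0, 0.25, 1.13, -2.48, 0, 0], [0, 0, 0.28, 1.35, -2.85, 0, 0], [0, 0, 0.32, 1.58, -3.21, 0, 0], [0, 0, 0.35, 1.82, -3.56, 0, 0], [0, 0, 0.39, 2.07, -3.9, 0, 0], [0, 0, 0.42, 2.34, -4.23, 0, 0], [0, 0, 0.46, 2.62, -4.55, 0, 0], [0, 0, 0.49, 2.91, -4.87, 0, 0],
```

>>> drive_tool(plan=[0,0,0.04,0.15,-0.15,0,0,0,0,0.07,0.3,-0.55,0,0,0,0,0.11,0.45,-0.95,0,0,0,0,0.14,0.6,-1.35,0,0,0,0,0.18,0.78,-1.75,0,0,0,0,0.21,0.98,-2.1,0,0,0,0,0.25,1.18,-2.5,0,0,0,0,0.28,1.4,-2.85,0,0,0,0,0.32,1.63,-3.2,0,0,0,0,0.35,1.87,-3.55,0,0,0,0,0.39,2.1,-3.9,0,0])

```text
t: 10.05
tcp_pos: [0.5265, -0.0388, 0.0173]
ee_rot: [-180.0, 0.1, 27.1]
ft_force: [-1.2, -1.6, -0.2]
width: 0.0009
grip_force: 1.0
```

```bash
python3 - <<'E'
from h import *
print(tcpbed());p=diew([-45,-20,30]);fin(p)
E
```

```text
(array([-109.9,  -29.1]), np.float64(17.3), np.float64(28.8), array([-1.13, -1.66]))
die [-45.3 -20.9  27.7] cost 559 of 34435.0 post in die [56.9 -6.2]
finger in die [-60.9  23.7]
```

```bash
python3 - <<'E'
from h import *
arc(24,-6.2,[27,25,23,21,19,17,15,13,11,9,7.5,6,5,4,3])
E
```

```text
[0, 0, 0.03, 0.07, -0.17, 0, 0], [0, 0, 0.07, 0.19, -0.58, 0, 0], [0, 0, 0.1, 0.33, -0.98, 0, 0], [0, 0, 0.14, 0.49, -1.37, 0, 0], [0, 0, 0.17, 0.66, -1.76, 0, 0], [0, 0, 0.21, 0.84, -2.14, 0, 0], [0, 0, 0.24, 1.03, -2.52, 0, 0], [0, 0, 0.28, 1.24, -2.89, 0, 0], [0, 0, 0.31, 1.46, -3.25, 0, 0], [0, 0, 0.35, 1.69, -3.6, 0, 0], [0, 0, 0.37, 1.87, -3.86, 0, 0], [0, 0, 0.4, 2.06, -4.12, 0, 0], [0, 0, 0.42, 2.19, -4.29, 0, 0], [0, 0, 0.43, 2.32, -4.45, 0, 0], [0, 0, 0.45, 2.46, -4.61, 0, 0],
```

>>> drive_tool(plan=[0,0,0.03,0.1,-0.15,0,0,0,0,0.07,0.24,-0.6,0,0,0,0,0.1,0.38,-1,0,0,0,0,0.14,0.54,-1.4,0,0,0,0,0.17,0.7,-1.75,0,0,0,0,0.21,0.9,-2.15,0,0,0,0,0.24,1.08,-2.5,0,0,0,0,0.28,1.28,-2.9,0,0,0,0,0.31,1.5,-3.25,0,0,0,0,0.35,1.73,-3.6,0,0,0,0,0.37,1.9,-3.85,0,0,0,0,0.4,2.05,-4.1,0,0])

```text
t: 11.35
tcp_pos: [0.5261, 0.0071, 0.0172]
ee_rot: [-180.0, 0.1, 4.3]
ft_force: [-2.1, -0.7, 0.2]
width: 0.0004
grip_force: 1.0
```

```bash
python3 - <<'E'
from h import *
print(tcpbed());p=diew([-50,0,6]);fin(p);print(rel(-107,31,17,0))
E
```

```text
(array([-111.6,   16.8]), np.float64(17.2), np.float64(5.9), array([-2.1 , -0.74]))
die [-49.4  -1.2   5.1] cost 588 of 34308.0 post in die [57.3 -3.9]
finger in die [-60.2  24.2]
[ 0.1   0.59 -1.3   0.02]
```

>>> drive_tool(plan=[0,0,0.02,0.08,-0.25,0,0,0,0,0.05,0.15,-0.5,0,0,0,0,0.07,0.21,-0.75,0,0,0,0,0.09,0.27,-0.95,0,0,0,0,0.1,0.32,-1.1,0,0,0,0,0.1,0.34,-1.1,0,0,0,0,0.1,0.34,-1.1,0,0])

```text
t: 12.15
tcp_pos: [0.5288, 0.0185, 0.0172]
ee_rot: [-180.0, 0.1, -1.4]
ft_force: [-3.8, 1.1, -1.3]
width: 0.0005
grip_force: 1.8
```

```bash
python3 - <<'E'
from h import *
print(tcpbed());p=diew([-50,3,0]);fin(p)
E
```

```text
(array([-109.2,   28.4]), np.float64(17.2), np.float64(0.2), array([-3.87,  0.96]))
die [-49.1   3.9  -0.7] cost 545 of 34358.0 post in die [57.2 -3.2]
finger in die [-60.4  23.6]
```

Square to within a degree. Now I press gently, in 0.5 mm steps.

>>> drive_tool(plan=[0,0,0,0.03,0,0,0,0,0,0,0.06,0,0,0,0,0,0,0.08,0,0,0,0,0,0,0.1,0,0,0,0,0,0,0.1,0,0,0])

```text
t: 12.75
tcp_pos: [0.5288, 0.0185, 0.0172]
ee_rot: [-180.0, 0.2, -1.4]
ft_force: [-6.4, 1.6, 1.3]
width: 0.0003
grip_force: 3.4
```

>>> drive_tool(plan=[0,0,0,0.05,0,0,0,0,0,0,0.1,0,0,0,0,0,0,0.15,0,0,0,0,0,0,0.2,0,0,0,0,0,0,0.2,0,0,0,0,0,0,0.2,0,0,0])

```text
t: 13.35
tcp_pos: [0.5289, 0.0185, 0.0172]
ee_rot: [180.0, 0.4, -1.4]
ft_force: [-12.8, 1.5, 6.0]
width: 0.0005
grip_force: 6.1
```

>>> drive_tool(plan=[0,0,0,0.04,0,0,0,0,0,0,0.07,0,0,0,0,0,0,0.07,0,0,0,0,0,0,0.07,0,0,0,0,0,0,0.07,0,0,0,0,0,0,0.07,0,0,0,0,0,0,0.07,0,0,0])

```text
t: 14.05
tcp_pos: [0.5288, 0.0185, 0.0172]
ee_rot: [180.0, 0.5, -1.4]
ft_force: [-14.1, 1.4, 7.9]
width: 0.0007
grip_force: 7.0
```

```bash
python3 - <<'E'
from h import *
print(tcpbed());p=diew([-50,3,0]);fin(p)
im=cams.read_camera('wrist');cv2.imwrite('pics/w3.png',cv2.resize(im[...,::-1],None,fx=1.2,fy=1.2))
E
```

```text
(array([-109.2,   28.3]), np.float64(17.2), np.float64(0.2), array([-14.13,   0.98]))
die [-49.    4.   -0.8] cost 470 of 34663.0 post in die [57.  -3.2]
finger in die [-60.4  23.5]
```

View pics/w3.png

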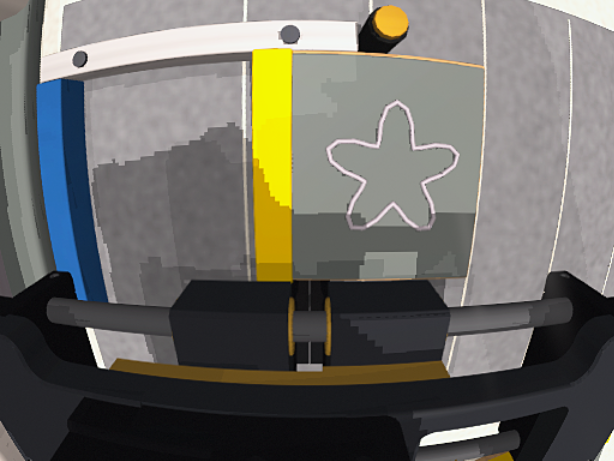

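The picture shows the die flush along the fence, with the yellow edge (column ~272) facing the blue stop (~75) and the post behind it at (385,25). Now I release gently and lift.

>>> drive_tool(plan=[0,0,0,-0.3,0,0,0,0,0,0,-0.8,0,0,0,0,0,0,-1.5,0,0,0,0,0,0,-2,0,-3,0,0,0,0,-2,0,-7,0,0,0,0,-2,0,-7,0,0,0,0,-2,0,-7,0])

```text
t: 14.9
tcp_pos: [0.5148, 0.0182, 0.0893]
ee_rot: [180.0, -0.3, -1.5]
ft_force: [-0.8, -0.1, -1.1]
width: 0.0003
grip_force: 0.0
```

```bash
python3 - <<'E'
from h import *
print(tcpbed());p=diew([-50,4,0]);print(rel(-48,p[1]-73,85,90),rel(-48,p[1]-73,17,90))
E
```

```text
(array([-123.2,   27.6]), np.float64(89.3), np.float64(0.2), array([-0.81, -0.1 ]))
die [-47.8   4.2  -0.5] cost 252 of 17600.0 post in die [55.9 -3.7]
[-1.57  7.69  9.66  0.21] [-1.57  7.69  9.66  7.01]
```

>>> drive_tool(plan=[0,0,-0.14,1,2,0,0,0,0,-0.29,2,4,0,0,0,0,-0.43,3,6,0,0,0,0,-0.58,4,8,0,0,0,0,-0.72,5,9.7,0,0,0,0,-0.86,6,9.7,0,0,0,0,-1,7,9.7,0,0,0,0,-1.15,7.6,9.7,0,0,0,0,-1.3,7.6,9.7,0,0,0,0,-1.44,7.6,9.7,0,0,0,0,-1.57,7.6,9.7,0,0,0,0,-1.57,7.6,9.7,0,0,0,0,-1.57,7.6,9.7,4,0,0,0,-1.57,7.6,9.7,7.1,0,0,0,-1.57,7.6,9.7,7.1,0,0,0,-1.57,7.6,9.7,7.1,0])

```text
t: 16.6
tcp_pos: [0.5861, -0.0802, 0.0161]
ee_rot: [-179.9, -0.0, 88.4]
ft_force: [-0.0, 0.0, 0.2]
width: 0.0004
grip_force: 0.0
```

```bash
python3 - <<'E'
from h import *
print(tcpbed());p=diew([-50,4,0]);fin(p);print(rel(-48,p[1]-60,17,90),rel(-48,40,17,90))
E
```

```text
(array([-49.1, -68.7]), np.float64(16.1), np.float64(90.0), array([-0.03,  0.02]))
die [-48.2   4.3  -0.2] cost 1114 of 37835.0 post in die [56.2 -4.1]
finger in die [  1.1 -73.1]
[ 0.    1.31 -0.07  0.12] [ 0.   10.88 -0.06  0.12]
```

>>> drive_tool(plan=[0,0,0,0.6,-0.03,0,0,0,0,0,1,-0.05,0,0,0,0,0,1.3,-0.05,0,0,0,0,0,1.6,-0.05,0,0,0,0,0,2,-0.05,0,0,0,0,0,2.4,-0.05,0,0,0,0,0,2.8,-0.05,0,0,0,0,0,3.2,-0.05,0,0,0,0,0,3.6,-0.05,0,0,0,0,0,4,-0.05,0,0,0,0,0,4.5,-0.05,0,0,0,0,0,5,-0.05,0,0,0,0,0,5.5,-0.05,0,0,0,0,0,6,-0.05,0,0,0,0,0,6.5,-0.05,0,0,0,0,0,7,-0.05,0,0,0,0,0,7.5,-0.05,0,0,0,0,0,8,-0.05,0,0])

```text
t: 18.5
tcp_pos: [0.5881, 0.0001, 0.0165]
ee_rot: [-180.0, 0.0, 88.5]
ft_force: [0.2, -3.0, 2.4]
width: 0.0003
grip_force: 2.0
```

```bash
python3 - <<'E'
from h import *
print(tcpbed());p=diew([-50,72,0]);fin(p)
E
```

```text
(array([-49.5,  11.6]), np.float64(16.5), np.float64(90.1), array([ 0.32, -3.03]))
die [-49.6  74.1   0.2] cost 599 of 36229.0 post in die [ 57.4 -74.2]
finger in die [ -0.2 -61. ]
```

>>> drive_tool(plan=[0,0,0,0.3,0,0,0,0,0,0,0.6,0,0,0,0,0,0,0.9,0,0,0,0,0,0,1.2,0,0,0,0,0,0,1.5,0,0,0,0,0,0,1.8,0,0,0,0,0,0,2,0,0,0,0,0,0,2.1,0,0,0,0,0,0,2.2,0,0,0,0,0,0,2.3,0,0,0,0,0,0,2.4,0,0,0,0,0,0,2.5,0,0,0,0,0,0,2.6,0,0,0,0,0,0,2.7,0,0,0,0,0,0,2.7,0,0,0])

```text
t: 20.1
tcp_pos: [0.5887, 0.027, 0.0164]
ee_rot: [-180.0, -0.0, 88.5]
ft_force: [0.1, -2.1, -1.6]
width: 0.0008
grip_force: 0.9
```

```bash
python3 - <<'E'
from h import *
print(tcpbed());p=diew([-50,100,0]);fin(p)
E
```

```text
(array([-49.6,  38.5]), np.float64(16.4), np.float64(90.2), array([ 0.13, -2.13]))
die [-49.7 100.8   0.3] cost 640 of 36090.0 post in die [  57.2 -101.1]
finger in die [ -0.2 -62.2]
```

>>> drive_tool(plan=[0,0,0,0.07,0,0,0,0,0,0,0.14,0,0,0,0,0,0,0.2,0,0,0,0,0,0,0.25,0,0,0,0,0,0,0.3,0,0,0,0,0,0,0.3,0,0,0])

```text
t: 20.8
tcp_pos: [0.5887, 0.0271, 0.0165]
ee_rot: [-180.0, 0.2, 88.4]
ft_force: [-0.9, -6.8, 0.6]
width: 0.0004
grip_force: 3.3
```

>>> drive_tool(plan=[0,0,0,0.05,0,0,0,0,0,0,0.1,0,0,0,0,0,0,0.15,0,0,0,0,0,0,0.2,0,0,0,0,0,0,0.23,0,0,0,0,0,0,0.25,0,0,0,0,0,0,0.25,0,0,0,0,0,0,0.25,0,0,0,0,0,0,0.25,0,0,0,0,0,0,0.25,0,0,0])

```text
t: 21.8
tcp_pos: [0.5887, 0.0272, 0.0166]
ee_rot: [-179.9, 0.3, 88.4]
ft_force: [-2.0, -10.5, 1.3]
width: 0.0003
grip_force: 5.2
```

```bash
python3 - <<'E'
from h import *
print(tcpbed());p=diew([-50,100,0]);fin(p)
im=cams.read_camera('wrist');cv2.imwrite('pics/w4.png',cv2.resize(im[...,::-1],None,fx=1.2,fy=1.2))
E
```

```text
(array([-49.6,  38.7]), np.float64(16.6), np.float64(90.0), array([ -1.75, -10.57]))
die [ 58.  -52.   15.3] cost 0 of 0.0 post in die [-34.5  63.4]
finger in die [-79.8 115.9]
```

View pics/w4.png

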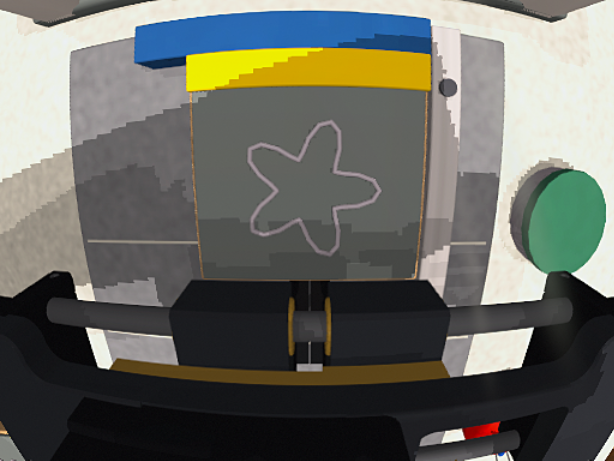

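The die sits against the blue stop (yellow edge at rows ~55–85) and along the fence (column ~430). I raise the press to about 15 N and hold.

>>> drive_tool(plan=[0,0,0,0.05,0,0,0,0,0,0,0.1,0,0,0,0,0,0,0.15,0,0,0,0,0,0,0.2,0,0,0,0,0,0,0.2,0,0,0,0,0,0,0.2,0,0,0,0,0,0,0.2,0,0,0,0,0,0,0.2,0,0,0])

```text
t: 22.75
tcp_pos: [0.5885, 0.0273, 0.0165]
ee_rot: [-179.9, 0.5, 88.3]
ft_force: [-2.7, -13.3, 3.3]
width: 0.0004
grip_force: 6.7
```

Now I release, then lift and retreat.

>>> drive_tool(plan=[0,0,0,0,0,0,0,0,0,0,-0.3,0,0,0,0,0,0,-0.7,0,0,0,0,0,0,-1.2,0,0,0,0,0,0,-2,0,0,0,0,0,0,-3,0,-2,0,0,0,0,-4,0,-6,0,0,0,0,-4,0,-10,0,0,0,0,-4,0,-10,0,0,0,0,-4,0,-10,0])

```text
t: 23.75
tcp_pos: [0.589, -0.0055, 0.1178]
ee_rot: [179.8, -0.0, 88.5]
ft_force: [-0.7, 0.6, -1.6]
width: 0.0004
grip_force: 0.0
```

```bash
python3 - <<'E'
from h import *
print(tcpbed());p=diew([-50,100,0]);bed=np.load('bed.npy')
s=r.sense();im=cams.read_camera('wrist')
B=np.array([[0,50,30],[0,150,36],[-100,150,36],[-100,50,36],[8,0,53],[0,165,30],[-130,150,30]])/1e3
cv2.imwrite('pics/w5.png',cv2.resize(overlay(im,wproj(place(bed,B),s)),None,fx=1.5,fy=1.5))
E
```

```text
(array([-48.4,   6. ]), np.float64(117.8), np.float64(90.2), array([-0.73,  0.53]))
die [-49.8 101.9  -0.4] cost 152 of 14328.0 post in die [  58.6 -101.5]
```

View pics/w5.png

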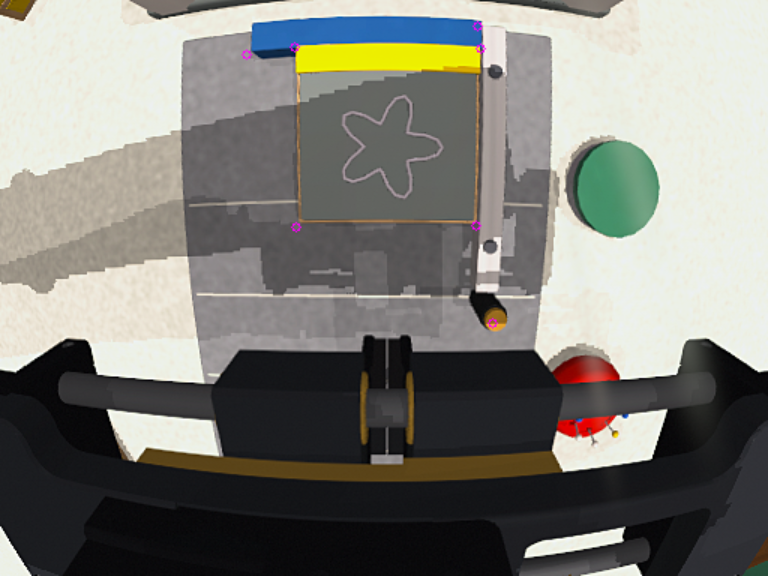

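The die lies flush: yellow edge against the blue stop (row ~45), right side along the fence (column ~480), and the tin and pincushion in place. I'm handing it in.

```bash
python3 -c "
from workcell import job
print(job.finish_job())"
```

```text
the job is handed in; nothing more can be done
None
```

The die was turned a quarter turn on the post, pressed on the fence at about 14 N and on the blue stop at about 13 N, and left flush with both, with the tin and pincushion in place in the last picture (the spool was out of view but never approached). The job is handed in at about 24 s; no verdict was returned.

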